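# Lock the welding positioner and hold the fitting socket on the flange nut

## Robot

A 6-joint arm with a two-finger parallel gripper is mounted at the origin on the work surface. World frame = base frame: x ahead of the robot, y to its left, z up, the work surface at z = 0. Lengths are in mm, angles in rad, forces in N, time in s.
With the tool pointing down it reaches from about 275 to 750 mm from the base axis. Payload 10.2 kg.
Tool frame: the origin (TCP) lies at the very end of the fingers, on their centre line; the grasp point (between the pads) lies 19 mm behind it; z points along the fingers, x is the direction in which the jaws open and shut, and the axes are right-handed (so a half turn about z gives the same grasp; the last joint's range is limited). The gripper opens to 85 mm and grips with 20 to 120 N. Pads are 22 mm wide; open, the fingers measure 114 mm over their backs; the gripper's body (76 mm by 85 mm) begins 54 mm behind the grasp point. The pads swing forward as they close: fully open they stand 13 mm farther back than shut.
Start: joints at [0.882, 0.313, 1.498, -0, 1.331, -0.223], TCP at [235.81, 469.068, 231.294] pointing down, gripper open.
Joint ranges: [-2.94, 2.94], [-0.97, 2.17], [0.19, 2.56], [-1.23, 4.37], [0.02, 3.11], [-2.88, 2.88]. Speed limits (rad/s): [2.39, 2.39, 3.01, 3.14, 3.14, 3.14].

## Interface

Orientations are given as a unit quaternion [w, x, y, z].
In Python, from rig import telemetry, capture, camera_model, finish_job gives the robot as it stands.
- The arm moves only by the shell command python3 -m inch 'ROWS' [FORCE]. ROWS is JSON, a list of rows, each a list of 5 numbers: the shift along the tool's x, y, z in m, then the turn about the tool's z in rad, then the finger opening in m, from 0 to 0.0854. A call has exactly 5 rows; each row shifts and turns the pose as measured when the row begins, along the tool's axes as they then stand; what a row does not reach is not made up. A row lasts 1/12 s, in which the tool goes at most 41.7 mm and 7.16 degrees, less where a joint would pass 70% of its speed; a pose out of reach is approached as far as the arm can. A call with a gripper value outside its range is refused whole. The fingers move at their own pace and stop on an object; FORCE is the grip in N (left out, the last holds). Time passes only in rows, so rows that do not move let the fingers close, or fill a call up. It gives the time, the measured TCP pose, the force and the opening at its end, in the units of the state.
- telemetry.sense(): the state, without advancing time (a new reading comes with each control period).
- capture(name): name is "scene" or "top"; returns the picture (480x640x3 uint8, blue, green, red); there is no depth.
- camera_model(name): a dict with "mtx" (3x3 intrinsics, pixels), "camera_from_world" (4x4, takes a point from world to camera coordinates). Camera axes: x right, y down, z forward; pixel columns grow to the right and rows downward; lengths in mm; the calibration is good to about 2 mm. A picture is of the moment at which its call begins. camera_model takes no time and is no camera call.
- finish_job(): hands the job in, once; it reports no verdict.
The state is a dict: "time_s": time; "joints": joint angles; "dq": joint speeds; "tau": joint torques, N m; "eef_pos": TCP position; "ee_rot": TCP orientation; "force": force on the tool from outside, world axes, zero at the start; "wrist_torque": the same for the moment, N m; "grip_width": opening from 0.0 (shut) to 1.0 (fully open).
Only numpy, scipy, OpenCV 4.12 (cv2) and the standard library are available. Lean on these libraries where they do the work, as an engineer would, in place of code of your own. Each camera call takes 0.05 s, during which the arm holds its last target. There are 200 camera calls.

## Task

First swing the positioner's brake lever from where it leans to straight upright, which locks the table, and leave it standing there. Then find the socket on the rubber mat that fits the hex nut on the flange snugly, pick it up by its adapter and push it squarely fully home over the nut, so that its rim is down on the flange. Finish still holding the socket there, gripped and seated; leave the hammer, the jar and the magnetic square alone.

Things in the scene. Friction and masses are not known exactly. Their poses are not given: they have to be found in the camera images.
- brake_lever (a joint): brake lever angle in rad: 0 when it leans 0.8 rad (46 degrees) from upright towards the positioner's own -x side, 0.8 when upright, 1.6 when leaning as far the other way (end stop). Stiff friction of about 0.15 N m: it stays where it is left.
- lever_knob (a point): centre of the black ball knob, 28 mm in diameter, on the end of the brake lever (steel rod 12 mm thick); 100 mm from the hinge axis.
- lever_hinge (a point): point on the hinge axis of the brake lever, 50 mm above the table, straight below the knob when the lever is upright; its axes are those of the positioner: the lever hinges about the y axis (level) and so swings in the x-z plane.
- positioner: fixed grey positioner: base 220 x 220 x 50 mm high, round face plate 208 mm wide (top at 66 mm), on it a steel flange 170 mm wide, its flat face 88 mm above the table, with a hub 64 mm wide and 10 mm higher in the middle. Lever housing 100 x 55 mm, 45 mm high, on its -y side, 145 mm from the centre. Origin: centre of the underside; z up.
- nut: fixed steel hex nut that does not turn, 30 mm across flats, 18 mm high, top corners chamfered, on the only stud of the flange, 58 mm from its centre on the positioner's -x side; the 20 mm stud stands 6 mm above the nut. Origin: centre of its underside on the flange face; z up, x square to one pair of flats.
- socket_small: smallest steel socket, open end down: round body 34 mm wide, 32 mm high, hex opening 25.5 mm across flats, 26 mm deep, in its underside; centred on top a hex adapter to grip, 18 mm across flats, 32 to 68 mm above the rim, flats parallel to the opening's. About 0.2 kg. Origin: centre of the bottom rim; z up, x square to one pair of flats. Too small for the nut.
- socket_medium: middle-sized steel socket, open end down: round body 42 mm wide, 32 mm high, hex opening 32 mm across flats, 26 mm deep, in its underside; centred on top a hex adapter to grip, 18 mm across flats, 32 to 68 mm above the rim, flats parallel to the opening's. About 0.28 kg. Origin: centre of the bottom rim; z up, x square to one pair of flats. It fits the nut (1 mm play each side); seated, its rim is on the flange.
- socket_large: largest steel socket, open end down: round body 50 mm wide, 32 mm high, hex opening 38 mm across flats, 26 mm deep, in its underside; centred on top a hex adapter to grip, 18 mm across flats, 32 to 68 mm above the rim, flats parallel to the opening's. About 0.38 kg. Origin: centre of the bottom rim; z up, x square to one pair of flats. Too big for the nut.
- hammer: loose hammer, 260 mm long, lying on the table to the left of the positioner; bystander. Origin: centre of its underside, handle to its -x.
- paste_jar: loose jar, 64 mm in diameter, 80 mm high, standing beyond the mat; bystander. Origin: centre of its underside.
- magnet_square: loose L-shaped grey magnetic square, legs 70 mm long and 16 mm wide, 22 mm high, lying to the right of the mat; bystander. Origin: middle of the underside of one leg.
Things that resemble listed ones, but are neither listed nor needed, are in the scene too. Leave any red look-alike of the socket_medium alone.

How it is judged (in metres and radians):
On the way, in this order (a step that is already met when the one before it is completed fails the run):
1. the brake lever stands upright (within 0.12 rad), let go (value of joint brake_lever between 0.68 and 0.92 rad and contact force between the fingers and positioner below 0.1 N), for 0.2 s.
2. the fitting socket is carried in the fingers, its rim above the nut's stud (height (world z) of socket_medium above 0.112 m and contact force between the fingers and socket_medium above 1 N), for 0.1 s.
At the end, for the whole second after the job is handed in: the brake lever is within 0.12 rad of upright; the middle-sized socket is fully on the nut (rim within 3 mm of the flange face, axes within 4 mm and 0.06 rad), at rest, the right way up, and still gripped by the fingers (over 2 N) (value of joint brake_lever between 0.68 and 0.92 rad and z of socket_medium in the frame of nut between -0.003 and 0.003 m and horizontal distance between socket_medium and nut below 0.004 m and angle between the z axis of socket_medium and the z axis of nut, either way round below 0.06 rad and angle between socket_medium's own z axis and vertical below 0.3 rad and contact force between the fingers and socket_medium above 2 N and linear speed of socket_medium below 0.02 m/s); the arm keeps its last pose, push and grip.
It fails at once if the hammer was moved more than 20 mm (distance of hammer from where it was at the start of the episode above 0.02 m).
It fails at once if the jar was moved more than 20 mm (distance of paste_jar from where it was at the start of the episode above 0.02 m).
It fails at once if the magnetic square was moved more than 20 mm (distance of magnet_square from where it was at the start of the episode above 0.02 m).
It also fails if it takes over 54 s, if anything falls off the work surface, if the arm or the gripper's body presses on something with over 40 N, if the wrist force passes 120 N, or if a joint passes its speed limit or range.

## Working session

There is one attempt and no reset: what is moved stays moved. The work goes in short steps, Python scripts to look and compute and a shell command to move; the robot and the scene stay as the last step left them, time stands still between calls to the robot, and variables do not carry over. Pictures are saved under pics/ and viewed, about 8 in all and at most 12, crops included, and the job is handed in when it is done.

```bash
mkdir -p pics; cat > h.py <<'E'
import numpy as np, cv2
from rig import telemetry, capture, camera_model
def cam(n):
    m=camera_model(n); return np.array(m["mtx"]),np.array(m["camera_from_world"])
def plane(n,u,v,z):
    K,T=cam(n);R,t=T[:3,:3],T[:3,3]
    d=R.T@np.linalg.solve(K,[u,v,1.]);c=-R.T@t
    return (c+d*(z-c[2])/d[2]).round(1)
def proj(n,p):
    K,T=cam(n);q=K@(T[:3,:3]@np.array(p,float)+T[:3,3]);return (q[:2]/q[2]).round(1)
def tri(pts):
    A=[];b=[]
    for n,u,v in pts:
        K,T=cam(n);R,t=T[:3,:3],T[:3,3];d=R.T@np.linalg.solve(K,[u,v,1.]);d/=np.linalg.norm(d)
        P=np.eye(3)-np.outer(d,d);A.append(P);b.append(P@(-R.T@t))
    return np.linalg.lstsq(np.vstack(A),np.hstack(b),rcond=None)[0].round(1)
E
python3 - <<'E'
from h import *
for n in("scene","top"):
    cv2.imwrite(f"pics/{n}0.png",capture(n)); K,T=cam(n); print(n,K[0,0],(-T[:3,:3].T@T[:3,3]).round(),T[:3,:3].round(2).tolist())
print(telemetry.sense())
E
```

```text
scene 464.78364318889015 [1299. -130.  809.] [[0.2, 0.98, -0.0], [0.69, -0.14, -0.71], [-0.7, 0.14, -0.7]]
top 544.4584133793888 [ 428.   16. 1527.] [[0.02, -1.0, 0.01], [-0.99, -0.02, -0.1], [0.1, -0.01, -0.99]]
{'time_s': 0.1, 'joints': array([ 8.81593928e-01,  3.13358831e-01,  1.49835377e+00,  4.11650299e-05,
        1.33100184e+00, -2.23436919e-01]), 'dq': array([-0.00025202, -0.00084199, -0.00095904,  0.00069057,  0.0004371 ,
        0.000193  ]), 'tau': array([ 3.74009163e-03, -4.12894464e+01, -2.60141015e+01, -1.37807028e-04,
        3.00107866e-03, -4.79562323e-05]), 'eef_pos': array([235.65238758, 468.88743497, 230.81308764]), 'ee_rot': array([ 1.62346892e-04,  8.51209484e-01,  5.24825780e-01, -5.37258051e-04]), 'force': array([-0.12960867, -0.51440724, -0.48596245]), 'wrist_torque': array([ 0.02447982, -0.00381473,  0.04238848]), 'grip_width': 1.0014566710618962}
```

View pics/scene0.png

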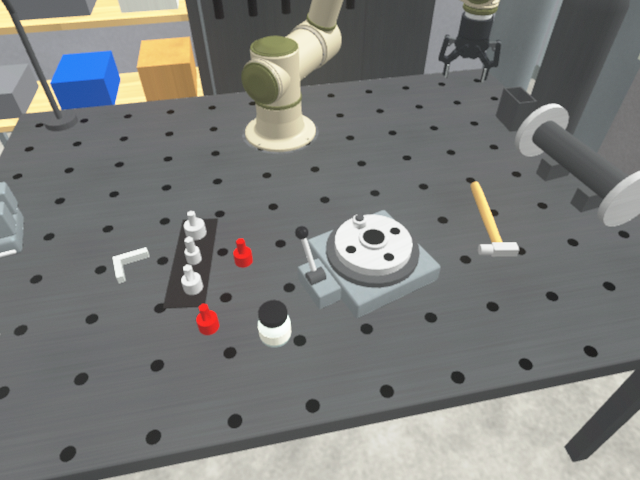

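View pics/top0.png

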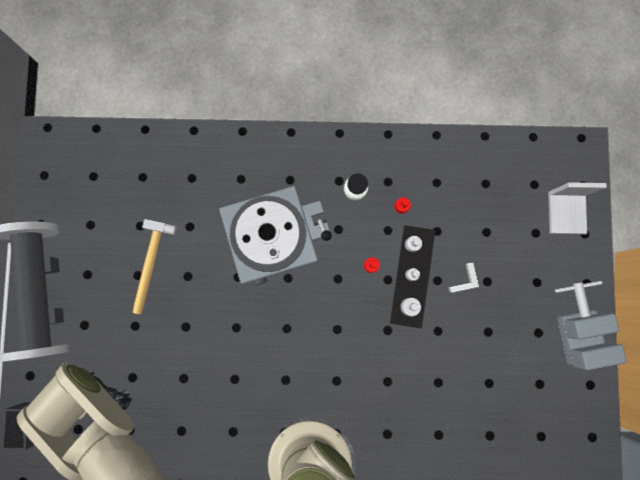

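The scene view shows three steel sockets on the mat at about (195,228), (192,254) and (191,283). In the top view they are at (411,307), (413,274) and (414,243). The red look-alikes are at top (372,265) and (403,205). The positioner is at (267,232), the nut at (274,253) and the knob near (326,236). A close crop with measurements comes next.

```bash
python3 - <<'E'
from h import *
t=cv2.imread("pics/top0.png");s=cv2.imread("pics/scene0.png")
a=cv2.resize(t[225:325,385:440],None,fx=5,fy=5,interpolation=cv2.INTER_CUBIC)
b=cv2.resize(t[185:285,215:335],None,fx=4,fy=4,interpolation=cv2.INTER_CUBIC)
out=np.zeros((600,800,3),np.uint8); out[:500,:275]=a; out[:400,300:780]=b
cv2.imwrite("pics/crop1.png",out)
c=cv2.resize(s[205:305,160:225],None,fx=5,fy=5,interpolation=cv2.INTER_CUBIC)
d=cv2.resize(s[205:305,290:420],None,fx=3.5,fy=3.5,interpolation=cv2.INTER_CUBIC)
out=np.zeros((600,800,3),np.uint8); out[:500,:325]=c; out[:350,335:790]=d
cv2.imwrite("pics/crop2.png",out)
for n,im,r in(("top",t,(385,440,225,325)),("scene",s,(165,225,205,305))):
    x0,x1,y0,y1=r;g=im[y0:y1,x0:x1].min(2)
    N,l,st,ce=cv2.connectedComponentsWithStats((g>110).astype(np.uint8))
    for i in range(1,N):
        if st[i,4]>20: print(n,st[i]+[x0,y0,0,0,0],(ce[i]+[x0,y0]).round(1))
print(plane("top",267,232,98),plane("top",274,253,112))
E
```

```text
top [405 236  17  15 211] [413.2 243.2]
top [405 268  15  13 146] [412.2 274.1]
top [401 298  20  18 296] [410.5 306.5]
scene [ 165  205   60   90 2296] [187.4 242.3]
scene [206 244  19  61 726] [216.4 279. ]
[615.1 124.   98. ] [558.3 103.2 112. ]
```

View pics/crop1.png

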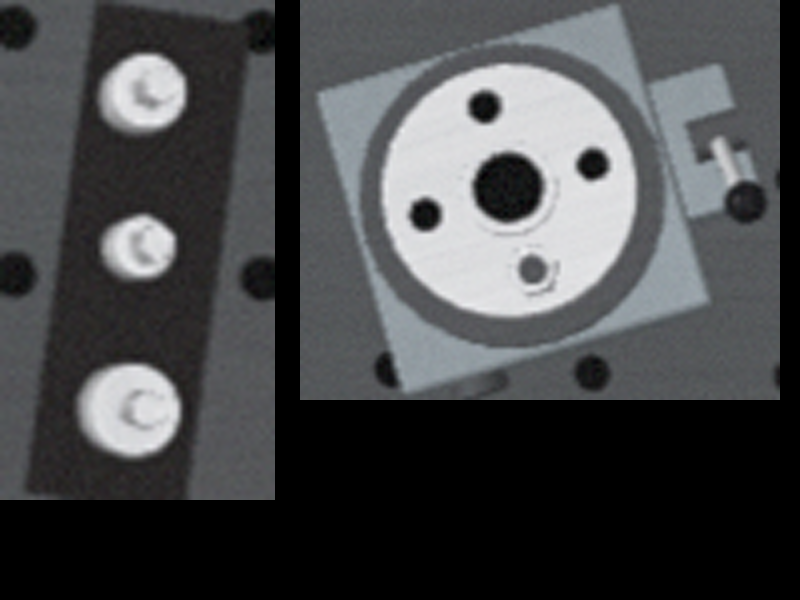

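View pics/crop2.png

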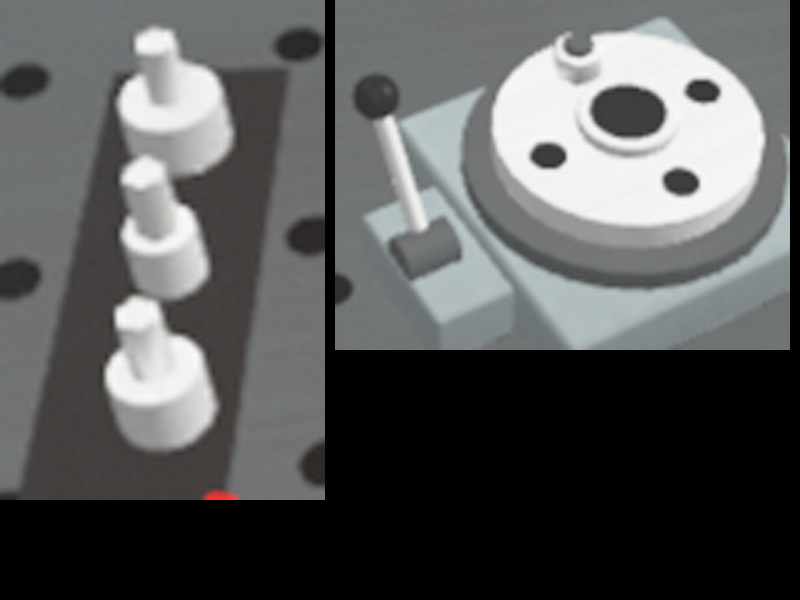

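The far socket, at top (413,243) and scene (191,283), is the middle-sized one: 17 px wide against 15 and 20 for the others. The nut is at top ≈(273,252) and the knob at top ≈(326,235), scene ≈(302,232). Next I'll average several frames to get the numbers.

```bash
python3 - <<'E'
from h import *
from rig import capture
av={}
for n in("scene","top"):
    av[n]=np.mean([capture(n).astype(np.float32) for _ in range(8)],0); np.save(f"{n}.npy",av[n])
t=av["top"];s=av["scene"]
def comp(im,r,f):
    x0,x1,y0,y1=r;m=f(im[y0:y1,x0:x1]).astype(np.uint8)
    N,l,st,ce=cv2.connectedComponentsWithStats(m)
    for i in range(1,N):
        if st[i,4]>12: print(r,st[i]+[x0,y0,0,0,0],(ce[i]+[x0,y0]).round(1))
dark=lambda i:i.max(2)<45
comp(t,(316,336,225,250),dark);comp(s,(292,312,222,242),dark)
# base edges corners at z=50
cs=[plane("top",u,v,50) for u,v in((219.5,208),(294,186),(317,260),(240.75,283))]
print(cs,np.mean(cs,0))
d=cs[1]-cs[0]; e=cs[2]-cs[3];g=cs[0]-cs[3];k=cs[1]-cs[2]
print("theta",[np.arctan2(q[0],-q[1]).round(3) for q in(d,e)],[np.arctan2(q[1],q[0]).round(3) for q in(g,k)])
# medium socket
comp(t,(398,430,230,257),lambda i:i.min(2)>110)
out=np.zeros((600,800,3),np.uint8)
def put(im,r,x,y,w,lo,hi):
    c=np.clip((im[r[2]:r[3],r[0]:r[1]]-lo)/(hi-lo)*255,0,255).astype(np.uint8)
    c=cv2.resize(c,(w,w),interpolation=cv2.INTER_CUBIC);out[y:y+w,x:x+w]=c
put(t,(260,288,238,266),0,0,400,120,245);put(s,(345,375,205,235),400,0,400,100,250)
put(t,(402,424,233,255),0,400,200,60,255);put(s,(175,207,262,294),200,400,200,100,255)
put(t,(312,336,220,244),400,400,200,0,255);put(s,(290,330,225,265),600,400,200,0,255)
cv2.imwrite("pics/crop3.png",out)
E
```

```text
(316, 336, 225, 250) [322 231   9  10  61] [326.4 235.5]
[array([685.4, 259.6,  50. ]), array([750.7,  56.4,  50. ]), array([547. , -10.4,  50. ]), array([480.9, 195. ,  50. ])] [616.   125.15  50.  ]
theta [np.float64(0.311), np.float64(0.311)] [np.float64(0.306), np.float64(0.317)]
(398, 430, 230, 257) [405 236  17  15 211] [413.2 243.2]
```

View pics/crop3.png

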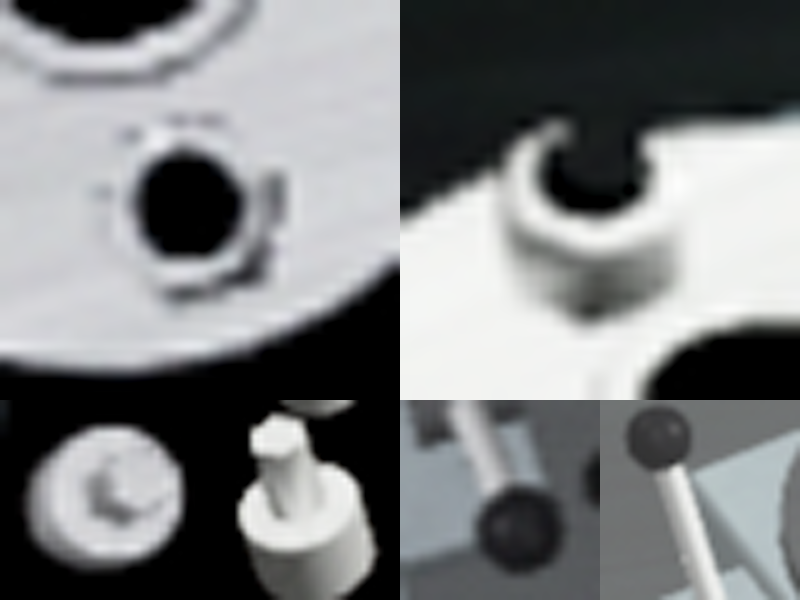

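The averaged crops show the nut with one corner facing the scene camera, at scene px ≈(359.4,228.9). The stud is at top px (273.3,252.4). The knob is at top (326.4,235.5) and scene (302,232.5). I'll turn these into positions and check the lever geometry.

```bash
python3 - <<'E'
from h import *
k=tri([("top",326.4,235.5),("scene",302,232.5)]);print("knob",k)
th=.311;X=np.array([np.cos(th),np.sin(th),0]);Y=np.array([-np.sin(th),np.cos(th),0])
c=np.array([616,125.2,0]); print("hub",plane("top",267.1,231.5,98))
print("knob in pos",(k-c)@X,(k-c)@Y,k[2], "nut pred",c-58*X)
n=plane("top",273.3,252.4,112);print("nut",n)
v=plane("scene",359.4,228.85,88);print("corner",v,np.degrees(np.arctan2(*(v-n)[1::-1])),np.linalg.norm((v-n)[:2]))
for p in((515,285),(672,285)):
    v=plane("scene",345+(p[0]-400)*.075,205+p[1]*.075,88);print(v,np.degrees(np.arctan2(*(v-n)[1::-1])),np.linalg.norm((v-n)[:2]))
# stud top in scene
print("stud scene",plane("scene",345+(595-400)*.075,205+178*.075,106))
# socket: body top in top view, adapter top in scene
print("sock body", plane("top",402+113*.11,233+92*.11,32)); print("adapter top scene",plane("scene",175+78*.16,262+38*.16,68))
s=np.load("scene.npy");t=np.load("top.npy")
out=np.zeros((600,800,3),np.uint8)
for j,(im,r) in enumerate(((s,(180,198,262,280)),(t,(404,424,233,253)))):
    c=np.clip((im[r[2]:r[3],r[0]:r[1]]-130)/125*255,0,255).astype(np.uint8)
    out[:400,j*400:j*400+400]=cv2.resize(c,(400,400),interpolation=cv2.INTER_CUBIC)
cv2.imwrite("pics/crop4.png",out[:400])
E
python3 -m inch '[[0,0,0,-0.12,0],[0,0,0,-0.12,0],[0,0,0,-0.12,0],[0,0,0,-0.12,0],[0,0,0,-0.12,0]]' 40
```

```text
knob [604.9 -31.4 128.3]
hub [616.4 123.7  98. ]
knob in pos -58.48880518312261 -145.69087022957453 128.3 nut pred [560.78237396 107.4513726    0.        ]
nut [559.9 105.1 112. ]
corner [578.2 103.5  88. ] -4.9967606645713225 18.369812192834267
[567.8  92.9  88. ] -57.07528858319359 14.53444185374861
[573.1 118.9  88. ] 46.27303002005664 19.096596555407498
stud scene [563.4 106.9 106. ]
sock body [ 600.2 -279.6   32. ]
adapter top scene [ 601.7 -278.3   68. ]
time_s: 1.32
eef_pos: [235.8, 469.1, 231.3]
ee_rot: [0.0, 0.65, 0.76, 0.0]
force: [1.5, -0.0, 0.4]
grip_width: 0.3
```

View pics/crop4.png

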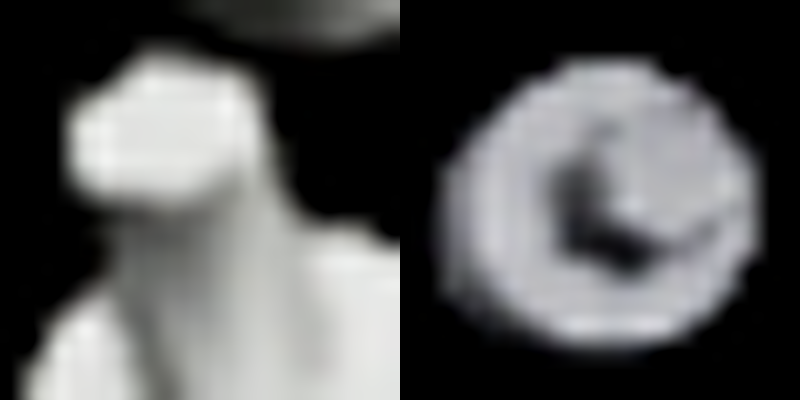

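The lever leans about 0.63 rad from upright, since the knob is about 58 mm off in positioner x at z≈128. The nut flats line up with the positioner, with normals at about 17.5°. Next I'll move beside the knob.

```bash
python3 -m inch '[[0,0,0,-0.08,0],[0,0,0,-0.075,0],[-0.039,0.01,0,0,0],[-0.039,0.01,0,0,0],[-0.039,0.01,0,0,0]]' 40 >/dev/null
python3 -m inch '[[-0.039,0.01,0,0,0],[-0.039,0.01,0,0,0],[-0.039,0.01,0,0,0],[-0.039,0.01,0,0,0],[-0.039,0.01,0,0,0]]' 
python3 -m inch '[[-0.039,0.01,0,0,0],[-0.039,0.01,0,0,0],[-0.039,0.01,0,0,0],[-0.039,0.01,0,0,0],[-0.039,0.01,0,0,0]]'
cat > go.py <<'E'
import sys;from h import *
from scipy.spatial.transform import Rotation as R
s=telemetry.sense();r=R.from_quat(s["ee_rot"],scalar_first=True);g=[float(a) for a in sys.argv[1:4]]
M=r.as_matrix();print("t",round(s["time_s"],2),"pos",s["eef_pos"].round(1),"yaw",np.degrees(np.arctan2(M[1,0],M[0,0])).round(2),"tool delta",(M.T@(np.array(g)-s["eef_pos"])).round(1),"F",s["force"].round(1),"M",s["wrist_torque"].round(2),"w",(s["grip_width"]*85.4).round(2),"j",s["joints"].round(2))
E
python3 go.py 557.8 -46.5 118
python3 - <<'E'
from h import *
P=[(155,45),(245,70),(262,140),(180,208),(78,190),(65,110)]
w=np.array([plane("scene",180+a/22.22,262+b/22.22,68)[:2] for a,b in P]);c=w.mean(0);print(c)
d=np.roll(w,-1,0)-w;print((np.degrees(np.arctan2(d[:,1],d[:,0]))-90)%60,np.linalg.norm(d,axis=1))
E
```

```text
time_s: 2.15
eef_pos: [413.9, 194.3, 231.2]
ee_rot: [-0.0, 0.578, 0.816, 0.002]
force: [0.9, -0.2, -0.2]
grip_width: -0.002
time_s: 2.57
eef_pos: [527.8, 19.7, 232.1]
ee_rot: [0.001, 0.578, 0.816, 0.002]
force: [0.7, -0.4, 0.3]
grip_width: -0.003
[ 600.55 -278.5 ]
[29.53445508 39.06650274 43.4518423  36.14952609 36.92721813 38.57652956] [ 9.86154146  9.51892851 10.46900186 10.38701112 10.77868267 10.74476617]Traceback (most recent call last):
  File "go.py", line 4, in <module>
    M=r.as_matrix();print("t",round(s["time_s"],2),"pos",s["eef_pos"].round(1),"yaw",np.degrees(np.arctan2(M[1,0],M[0,0])).round(2),"tool delta",(M.T@(np.array(g)-s["eef_pos"])).round(1),"F",s["force"].round(1),"M",s["wrist_torque"].round(2),"w",(s["grip_width"]*85.4).round(2),"j",s["joints"].round(2))
                                                                                                                                                                                                                                                      ^^^^^^^^^^^^^^^^^^^^^^^^^^^^
AttributeError: 'float' object has no attribute 'round'
```

```bash
sed -i 's/(s\["grip_width"\]\*85.4).round(2)/round(s["grip_width"]*85.4,2)/' go.py
python3 go.py 557.8 -46.5 118
python3 -m inch '[[-0.036,0.0,0,0,0],[-0.036,0.0,0,0,0],[0,0,0.038,0,0],[0,0,0.038,0,0],[0,0,0.036,0,0]]' >/dev/null
python3 go.py 557.8 -46.5 118
```

```text
t 2.57 pos [527.8  19.7 232.1] yaw 109.37 tool delta [-72.5   5.8 114.1] F [ 0.7 -0.4  0.3] M [ 0.03 -0.05 -0.05] w -0.21 j [-0.19  0.32  1.49  0.    1.33 -2.1 ]
t 2.98 pos [560.8 -62.  123.4] yaw 108.83 tool delta [15.7  2.1  5.3] F [ 0.5  1.3 -0.3] M [0.05 0.01 0.02] w -0.36 j [-0.32  0.49  1.54  0.    1.09 -2.22]
```

```bash
python3 -m inch '[[0.0155,0,0.005,0.0175,0],[0,0,0,0,0],[0,0,0,0,0],[0,0.015,0,0,0],[0,0.015,0,0,0]]' >/dev/null
python3 go.py 636.8 -21.1 118
python3 -m inch '[[0,0.01,0,0,0],[0,0.01,0,0,0],[0,0.01,0,0,0],[0,0.005,0,0,0],[0,0,0,0,0]]' >/dev/null
python3 go.py 636.8 -21.1 118
```

```text
t 3.4 pos [580.8 -39.  111.6] yaw 107.68 tool delta [ 0.1 58.8 -5.9] F [-0.7  0.6 -0.7] M [0.02 0.05 0.06] w 0.08 j [-0.27  0.55  1.48  0.    1.11 -2.15]
t 3.82 pos [618.7 -29.8 118.3] yaw 107.86 tool delta [ 2.7 19.9  0.5] F [-0.2 -0.6 -0.8] M [0.   0.12 0.04] w 0.04 j [-0.24  0.61  1.35 -0.    1.16 -2.12]
```

```bash
cat > look.py <<'E'
import sys;from h import *
t=np.mean([capture("top").astype(float) for _ in range(2)],0);s=np.mean([capture("scene").astype(float) for _ in range(2)],0)
out=np.zeros((400,800,3),np.uint8)
for j,(im,r) in enumerate(((s,(285,365,200,280)),(t,(275,355,190,270)))):
    out[:,j*400:j*400+400]=cv2.resize(im[r[2]:r[3],r[0]:r[1]],(400,400),interpolation=cv2.INTER_CUBIC).clip(0,255)
cv2.imwrite(sys.argv[1],out)
E
python3 look.py pics/lev1.png
```

```text
(no output)
```

View pics/lev1.png

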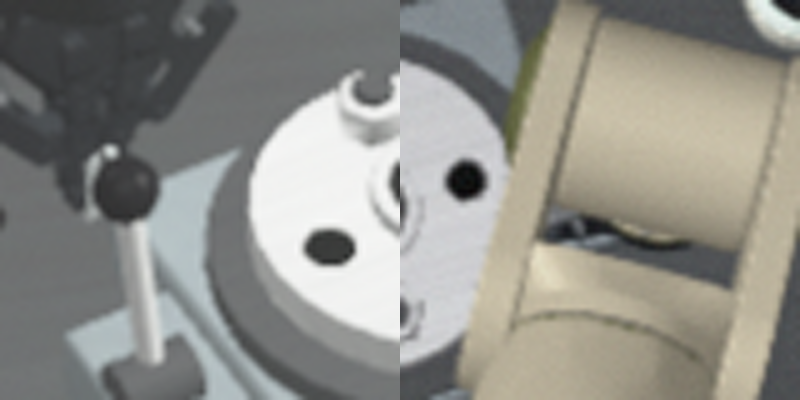

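The fingers have swung the lever part way; the knob is now at scene px ≈(310.2,238). I'll work out its angle.

```bash
cat > lev.py <<'E'
import sys;from h import *
th=.311;X=np.array([np.cos(th),np.sin(th),0]);Y=np.array([-np.sin(th),np.cos(th),0]);c=np.array([616,125.2,0])
def ang(u,v):
    K,T=cam("scene");R,t=T[:3,:3],T[:3,3];d=R.T@np.linalg.solve(K,[u,v,1.]);o=-R.T@t
    p=o+d*((-145.7-(o-c)@Y)/(d@Y));x=(p-c)@X;return x.round(1),p[2].round(1),np.arctan2(x,p[2]-50).round(3),np.hypot(x,p[2]-50).round(1)
for a in ((302,232.5),tuple(map(float,sys.argv[1:3]))): print(ang(*a))
for a in(0,.1,-.1,-.2,-.3): print(a,proj("scene",c+X*100*np.sin(a)-145*Y+[0,0,50+100*np.cos(a)]))
print("hinge",proj("scene",c-145*Y+[0,0,50]))
E
python3 lev.py 310.2 238; python3 go.py 636.8 -21.1 118
```

```text
(np.float64(-56.3), np.float64(130.2), np.float64(-0.612), np.float64(98.0))
(np.float64(-19.6), np.float64(145.8), np.float64(-0.201), np.float64(97.8))
0 [315.1 242.5]
0.1 [317.6 245.8]
-0.1 [312.7 239.5]
-0.2 [310.4 237. ]
-0.3 [308.2 235. ]
hinge [315.6 275.2]
t 4.02 pos [617.7 -29.9 117.7] yaw 107.81 tool delta [ 2.5 20.9 -0.1] F [ 0.  -0.1  0.1] M [0.02 0.03 0.01] w 0.14 j [-0.24  0.61  1.35 -0.    1.16 -2.12]
```

```bash
python3 -m inch '[[0,0.007,0,0,0],[0,0.006,0,0,0],[0,0.006,0,0,0],[0,0,0,0,0],[0,0,0,0,0]]' >/dev/null; python3 go.py 636.8 -21.1 118
python3 - <<'E'
from h import *
im=np.mean([capture("scene").astype(float) for _ in range(2)],0)
np.save("s2.npy",im)
# knob: dark blob; circle r~6.3px search via template of dark disk
g=im.max(2).astype(np.float32)[215:265,295:340]
print(g[5:45:2,5:40:2].astype(int))
E
```

```text
t 4.43 pos [637.  -24.1 118.6] yaw 107.79 tool delta [2.9 0.7 0.5] F [-2.4  0.1  1. ] M [-0.05  0.22  0.  ] w -0.04 j [-0.22  0.65  1.28 -0.    1.19 -2.1 ]
[[ 64  61  66  61  63  68  64  66  70  69  83  92  70  69  72 109 114 113]
 [ 65  60  64  68  67  64  66  67  70  72  94  71  70  70  99 113 113 113]
 [ 59  62  67  68  66  64  62  68  69  75  71  70  70  85 114 113 114 114]
 [ 63  67  65  68  66  76  62  66  66  66  68  70  73 108 115 115 114 115]
 [ 78  62  65  67  68  73  65  67  68  65  68  72 104 114 115 116 115 112]
 [ 85  70  63  64  64  64  66  68  69  98  98 105 115 114 116 140 154 114]
 [ 76  69  67  67  66  64  68  69  92 113 114 114 124 163 187 182 118 115]
 [ 67  65  66  69  69 103  79  69 110 118 144 177 194 193 194 133 113 115]
 [ 65  66  66  69 115 153 142  64  93 172 195 194 194 193 169 114 114 132]
 [ 79  70  68 107 153  63  62  63  65  67 168 196 196 195 128 112 113 136]
 [ 87  63  68 110 115  58  64  62  73  87  85 195 195 187 113 114 115 138]
 [ 86  62  67 104  65  55  60  66  66  74  64 181 194 154 114 115 113 150]
 [107  77  76 105  77  53  56  60  61  61  62 189 194 153 113 113 115 131]
 [113 103  66 104 129  53  54  55  58  59 107 197 197 135 114 114 115 131]
 [113 113  98 128 176  77  53  52  54 113 190 195 195 139 115 115 114 128]
 [112 112 112 117 116 120 135 125 169 201 196 196 196 137 116 115 116 120]
 [113 113 113 113 116 120 140 146 188 191 197 196 196 114 115 114 115 116]
 [113 114 114 114 117 118 139 148 187 167 187 196 196 127 113 116 117 115]
 [115 112 113 112 115 117 139 146 185 150 160 193 195 159 107 114 114 115]
 [114 114 115 116 117 116 138 145 183 169 134 168 194 182  85 115 115 115]]
```

The knob is now at scene px ≈(315,243), and the upright prediction is (315.1,242.5). I'll back off and rise.

```bash
python3 -m inch '[[0,-0.02,0,0,0],[0,-0.03,0,0,0],[0,-0.02,-0.02,0,0],[0,0,-0.04,0,0],[0,0,-0.04,0,0]]' >/dev/null
python3 -m inch '[[0,0,0,0,0.05],[0,0,0,0,0.05],[0,0,0,0,0.05],[0,0,0,0,0.05],[0,0,0,0,0.05]]' >/dev/null
python3 go.py 600.7 -278.8 130
python3 - <<'E'
from h import *
im=capture("scene").max(2)[215:265,295:340]
print(im[15:41:2,5:40:2])
E
```

```text
t 5.37 pos [563.8 -45.1 217.7] yaw 107.77 tool delta [-233.4  -37.    88.6] F [ 0.4 -0.6 -1. ] M [ 0.06 -0.04  0.02] w 50.22 j [-0.29  0.41  1.4   0.    1.32 -2.17]
[[115 115 115 117 116 116 117 118 117 118 118 118 117 118 120 145 157 117]
 [117 116 117 117 117 116 117 117 117 117 118 118 126 168 192 187 121 117]
 [115 116 116 115 117 116 117 117 118 121 148 182 199 199 199 136 118 119]
 [114 116 119 117 119 109  98  86  98 176 200 199 199 198 174 118 120 137]
 [118 117 118 118 108  66  64  67  70  70 173 202 201 199 131 117 116 140]
 [116 114 115 115  96  60  67  66  76  91  90 200 199 191 117 118 118 142]
 [116 116 117 119  62  59  64  69  69  79  68 185 200 159 118 118 117 154]
 [118 117 118 119  70  56  60  65  64  66  67 195 199 158 117 117 119 135]
 [117 118 118 115  99  56  56  59  62  63 111 201 201 140 119 118 118 135]
 [119 116 116 117 122  90  56  57  58 118 195 202 201 142 118 118 117 132]
 [115 116 115 116 123 126 137 130 173 207 201 200 201 142 119 119 119 123]
 [118 117 117 115 120 125 143 150 192 196 203 202 200 116 119 118 118 119]
 [118 118 115 118 120 121 143 150 192 172 193 200 201 131 117 119 120 118]]
```

```bash
python3 -m inch '[[-0.039,-0.006,0,0,0.05],[-0.039,-0.006,0,0,0.05],[-0.039,-0.006,0,0,0.05],[-0.039,-0.006,0,0,0.05],[-0.039,-0.006,0,0,0.05]]' >/dev/null
python3 -m inch '[[-0.02,-0.005,0,0,0.05],[0,0,0,0.1,0.05],[0,0,0,0.097,0.05],[0,0,0.035,0,0.05],[0,0,0,0,0.05]]' >/dev/null
python3 go.py 600.7 -278.8 130
```

```text
t 6.25 pos [ 595.4 -269.9  170.2] yaw 96.07 tool delta [-9.7  4.4 40.1] F [ 0.4  0.6 -2.6] M [-0.03 -0.01  0.  ] w 50.4 j [-0.61  0.65  1.14  0.    1.36 -2.28]
```

```bash
python3 -m inch '[[-0.0097,0.0044,0,0,0.05],[0,0,0.03,0,0.05],[0,0,0.03,0,0.05],[0,0,0,0,0.05],[0,0,0,0,0.05]]' >/dev/null
python3 go.py 600.7 -278.8 40; python3 - <<'E'
from h import *
out=np.zeros((400,800,3),np.uint8)
for j,(n,r) in enumerate((("scene",(150,240,210,300)),("top",(370,450,205,285)))):
    im=capture(n);out[:,j*400:j*400+400]=cv2.resize(im[r[2]:r[3],r[0]:r[1]],(400,400),interpolation=cv2.INTER_CUBIC)
cv2.imwrite("pics/app.png",out)
E
```

```text
t 6.67 pos [ 601.6 -278.8  110.9] yaw 96.25 tool delta [-0.5 -0.7 70.9] F [-0.2 -0.5  1.3] M [ 0.02 -0.06 -0.02] w 49.41 j [-0.61  0.72  1.17  0.    1.25 -2.29]
```

View pics/app.png

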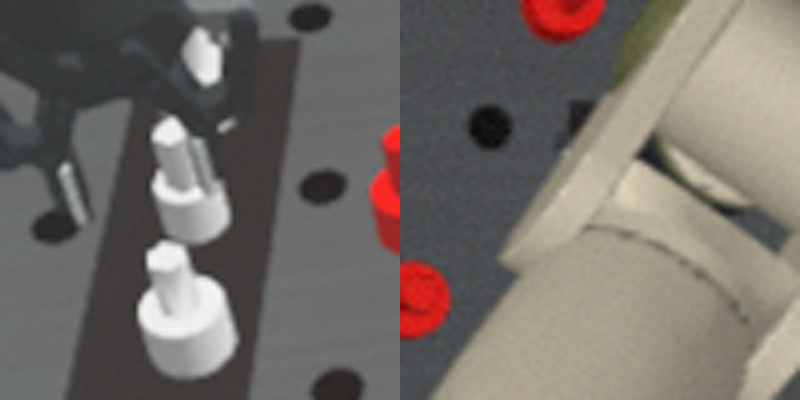

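The picture shows the open fingers above the medium socket, with tips at crop ≈(85,215) and (205,185). I'll compare this with the projected positions.

```bash
python3 - <<'E'
from h import *
f=lambda p:((proj("scene",p)-[150,210])*400/90).round()
x=np.array([np.cos(np.radians(96.25)),np.sin(np.radians(96.25)),0]);p=np.array([601.6,-278.8,110.9])
for z in(0,8):print("tcp",f(p+[0,0,z]),[f(p+x*k+[0,0,z]) for k in(-25,25)])
print("adapter top",f([600.7,-278.8,70]))
E
```

```text
tcp [147. 197.] [array([ 92., 209.]), array([201., 185.])]
tcp [143. 185.] [array([ 88., 197.]), array([198., 173.])]
adapter top [165. 254.]
```

The predictions agree with the picture to about 1 mm, so I'll descend and grip.

```bash
python3 -m inch '[[0,0,0.03,0,0.05],[0,0,0.02,0,0.05],[0,0,0.012,0,0.05],[0,0,0,0,0.05],[0,0,0,0,0.05]]' >/dev/null
python3 go.py 600.7 -278.8 40
```

```text
t 7.18 pos [ 605.8 -280.7   58. ] yaw 96.32 tool delta [ 2.5 -5.  18. ] F [ 0.4 -0.1 -0.1] M [-0.02  0.01  0.02] w 49.98 j [-0.61  0.78  1.21  0.    1.14 -2.29]
```

```bash
python3 -m inch '[[0.0025,-0.005,0.006,0,0.05],[0,0,0.006,0,0.05],[0,0,0.004,0,0.05],[0,0,0,0,0.05],[0,0,0,0,0.05]]' >/dev/null
python3 go.py 600.7 -278.8 40
```

```text
t 7.6 pos [ 601.9 -279.7   45.5] yaw 96.33 tool delta [ 1.1 -1.1  5.4] F [1.  0.2 0.6] M [ 0.03  0.04 -0.04] w 49.83 j [-0.61  0.79  1.24  0.    1.1  -2.3 ]
```

```bash
python3 -m inch '[[0.001,-0.001,0.005,0,0.05],[0,0,0,0,0.05],[0,0,0,0,0.015],[0,0,0,0,0.015],[0,0,0,0,0.015]]' 60 >/dev/null
python3 go.py 600.7 -278.8 40
python3 -m inch '[[0,0,0,0,0.01],[0,0,0,0,0.01],[0,0,0,0,0.01],[0,0,0,0,0.01],[0,0,0,0,0.01]]' >/dev/null
python3 go.py 600.7 -278.8 40
```

```text
t 8.02 pos [ 601.1 -278.9   40.7] yaw 96.34 tool delta [ 0.1 -0.4  0.6] F [0.5 0.4 0.3] M [0.2  0.12 0.01] w 16.65 j [-0.61  0.79  1.25  0.    1.09 -2.3 ]
t 8.43 pos [ 601.  -278.8   40.7] yaw 96.33 tool delta [ 0.1 -0.3  0.7] F [ 0.1 -0.7 -0.3] M [ 0.08  0.08 -0.01] w 16.91 j [-0.61  0.79  1.25  0.    1.09 -2.3 ]
```

```bash
python3 -m inch '[[0,0,-0.01,0,0.01],[0,0,-0.02,0,0.01],[0,0,-0.035,0,0.01],[0,0,-0.035,0,0.01],[0,0,-0.035,0,0.01]]' 100 >/dev/null
python3 go.py 560.7 106.2 220
python3 -m inch '[[0,0,-0.035,0,0.01],[0,0,-0.015,0,0.01],[0,0,0,0.11,0.01],[0,0,0,0.11,0.01],[0,0,0,0.108,0.01]]' >/dev/null
python3 go.py 560.7 106.2 220
```

```text
t 8.85 pos [ 595.  -275.5  171.2] yaw 96.32 tool delta [383.5   7.8 -46.1] F [ 0.7 -0.4 -3.3] M [-0.01 -0.06 -0.04] w 16.19 j [-0.61  0.65  1.13  0.    1.36 -2.3 ]
t 9.27 pos [ 595.9 -276.3  236.6] yaw 76.98 tool delta [ 364.7 -120.6   15.5] F [ 0.9  0.1 -3.4] M [0.02 0.01 0.01] w 15.92 j [-0.61  0.61  1.04  0.    1.49 -1.96]
```

The socket is held, with about 3 N of load at the wrist. I'll carry it over to the nut.

```bash
python3 -m inch '[[0.025,-0.008,0,0,0.01],[0.036,-0.012,0,0,0.01],[0.036,-0.012,0,0,0.01],[0.036,-0.012,0,0,0.01],[0.036,-0.012,0,0,0.01]]' >/dev/null
python3 -m inch '[[0.036,-0.012,0,0,0.01],[0.036,-0.012,0,0,0.01],[0.036,-0.012,0,0,0.01],[0.02,-0.007,0,0,0.01],[0,0,0,0,0.01]]' >/dev/null
python3 go.py 560.7 106.2 180
```

```text
t 10.1 pos [563.   47.9 237.4] yaw 76.26 tool delta [ 56.  -16.4  57.3] F [ 0.3 -0.9 -3.7] M [ 0.04 -0.02  0.03] w 15.98 j [-0.12  0.39  1.37 -0.    1.37 -1.45]
```

```bash
python3 -m inch '[[0.025,-0.007,0,0,0.01],[0.025,-0.008,0,0,0.01],[0,0,0.02,-0.02,0.01],[0,0,0.015,0,0.01],[0,0,0.01,0,0.01]]' >/dev/null
python3 -m inch '[[0,0,0.01,0,0.01],[0,0,0,0,0.01],[0,0,0,0,0.01],[0,0,0,0,0.01],[0,0,0,0,0.01]]' >/dev/null
python3 go.py 560.7 106.2 155
```

```text
t 10.93 pos [560.6  99.9 183.7] yaw 77.42 tool delta [ 6.2 -1.5 28.7] F [ 0.   0.4 -2.9] M [-0.01  0.   -0.06] w 16.04 j [-0.03  0.44  1.44 -0.    1.25 -1.38]
```

```bash
python3 -m inch '[[0.006,-0.0015,0,0,0.01],[0,0,0.01,0,0.01],[0,0,0.01,0,0.01],[0,0,0,0,0.01],[0,0,0,0,0.01]]' >/dev/null
python3 go.py 560.7 106.2 155
python3 - <<'E'
from h import *
out=np.zeros((400,800,3),np.uint8)
for j,(n,r) in enumerate((("scene",(330,390,175,235)),("top",(243,303,222,282)))):
    im=np.mean([capture(n).astype(float) for _ in range(4)],0);out[:,j*400:j*400+400]=cv2.resize(im[r[2]:r[3],r[0]:r[1]],(400,400),interpolation=cv2.INTER_CUBIC).clip(0,255)
cv2.imwrite("pics/nut1.png",out)
E
```

```text
t 11.35 pos [561.3 106.4 163. ] yaw 77.39 tool delta [-0.3 -0.6  8. ] F [ 0.5  0.3 -3.2] M [-0.02 -0.06 -0.03] w 16.46 j [-0.02  0.47  1.46 -0.    1.2  -1.37]
```

View pics/nut1.png

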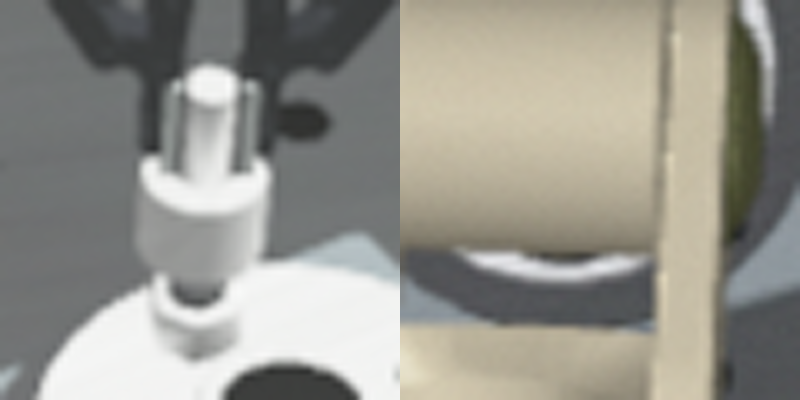

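The socket hangs upright above the nut, but in the image it is slightly right of it: body centre ≈203 against nut ≈196 in crop px. I'll check how much of that is perspective.

```bash
python3 - <<'E'
from h import *
im=np.mean([capture("scene").astype(float) for _ in range(6)],0).mean(2);np.save("s3.npy",im)
for y in(205,207,209,211,222,223,224,225): print(y,im[y,345:376].astype(int))
for z in(142,134,126,112,106,97,88): print(z,proj("scene",[561.3,106.4,z]))
print("d/dlat",proj("scene",[561.3+3,106.4+9.54,97])-proj("scene",[561.3,106.4,97]))
print("col 360 col 205-222",im[205:238,360].astype(int))
E
```

```text
205 [114 114 114 113 114 131 147 150 160 186 216 229 236 242 243 242 241 242
 243 241 236 230 219 211 201 156 115 115 116 116 116]
207 [113 113 113 113 113 131 147 151 150 149 145 146 153 161 168 172 172 174
 175 175 179 188 199 209 189 142 117 117 117 117 117]
209 [113 113 114 114 113 135 151 153 152 150 150 149 149 148 149 150 153 156
 164 173 183 192 202 212 180 130 117 118 117 118 118]
211 [115 115 115 115 115 135 151 152 150 148 147 147 149 151 152 151 153 157
 166 175 185 195 205 215 175 122 116 116 116 116 117]
222 [235 241 241 241 242 242 242 224 188 192 211 226 238 242 239 240 242 238
 232 227 226 237 243 243 243 243 243 242 242 242 241]
223 [242 242 242 243 243 243 243 229 194 172 169 180 201 219 227 226 220 211
 203 202 217 236 243 243 242 242 242 241 241 241 241]
224 [243 243 243 243 243 243 244 236 213 192 184 174 167 172 176 175 173 178
 186 195 211 234 243 242 242 241 241 241 241 242 241]
225 [243 243 243 243 244 244 244 240 226 212 204 194 181 167 154 154 163 172
 179 187 206 233 242 241 241 241 241 242 242 241 241]
142 [360.1 205.6]
134 [359.9 208.3]
126 [359.7 211.1]
112 [359.3 215.8]
106 [359.2 217.8]
97 [358.9 220.7]
88 [358.7 223.6]
d/dlat [4.5 0.3]
col 360 col 205-222 [242 225 172 149 150 151 151 151 150 150 151 152 129 110 105  91 193 240
 226 175 154 149 144 161 223 242 240 240 237 236 241 242 239]
```

```bash
python3 - <<'E'
from h import *
d=np.array([.954,-.30,0]);a=np.radians(-13);v=17.32*np.array([np.cos(a),np.sin(a),0])
for dx in(-2,-1,0,1,2):
    b=np.array([561.3,106.4,0])+dx*d
    print(dx,"nut corner",proj("scene",b+v+[0,0,88]),"rim front m=1,2,3",[proj("scene",b+21*d+[0,0,122.3+m])[1] for m in(1,2,3)],"bodytop front",[proj("scene",b+21*d+[0,0,154.3+m])[1] for m in(1,2,3)],"adapt top centre",[proj("scene",b+[0,0,190.3+m])[1] for m in(1,2,3)])
im=np.load("s3.npy")
for x in(358,360,362): print(x,"172..212",im[172:232,x].astype(int))
E
```

```text
-2 nut corner [359.  228.3] rim front m=1,2,3 [np.float64(217.7), np.float64(217.4), np.float64(217.1)] bodytop front [np.float64(206.7), np.float64(206.3), np.float64(206.0)] adapt top centre [np.float64(187.3), np.float64(186.9), np.float64(186.6)]
-1 nut corner [359.  228.6] rim front m=1,2,3 [np.float64(218.1), np.float64(217.7), np.float64(217.4)] bodytop front [np.float64(207.0), np.float64(206.6), np.float64(206.3)] adapt top centre [np.float64(187.6), np.float64(187.2), np.float64(186.9)]
0 nut corner [358.9 228.9] rim front m=1,2,3 [np.float64(218.4), np.float64(218.0), np.float64(217.7)] bodytop front [np.float64(207.3), np.float64(206.9), np.float64(206.6)] adapt top centre [np.float64(187.9), np.float64(187.5), np.float64(187.2)]
1 nut corner [358.9 229.2] rim front m=1,2,3 [np.float64(218.7), np.float64(218.3), np.float64(218.0)] bodytop front [np.float64(207.6), np.float64(207.2), np.float64(206.9)] adapt top centre [np.float64(188.2), np.float64(187.8), np.float64(187.5)]
2 nut corner [358.9 229.5] rim front m=1,2,3 [np.float64(219.0), np.float64(218.6), np.float64(218
[... 225 characters left out ...]
 213 210 169
 130 139 145 155 166 171 173 181 187 189 191 193 224 241 242 242 218 161
 149 148 149 151 152 151 151 150 165 148 112  99  96 209 242 219 172 167
 162 155 154 210 239 242]
360 172..212 [ 58  72 100 113 114 116 116 115 114 115 115 114 140 220 241 241 241 229
 180 153 163 170 179 187 195 204 212 219 223 227 232 238 241 242 225 172
 149 150 151 151 151 150 150 151 152 129 110 105  91 193 240 226 175 154
 149 144 161 223 242 240]
362 172..212 [ 58  91 113 114 114 116 116 115 114 116 114 113 158 223 241 241 240 238
 205 162 174 183 193 204 214 222 227 230 232 233 236 239 241 242 225 174
 155 156 157 157 159 160 161 161 164 143 116 106 186 237 238 211 178 172
 166 160 206 235 240 242]
```

Lateral alignment is within about 0.3 mm and depth within about 1 mm. I'll descend by feel.

```bash
python3 -m inch '[[-0.0003,-0.0006,0.007,0,0.01],[0,0,0.006,0,0.01],[0,0,0,0,0.01],[0,0,0,0,0.01],[0,0,0,0,0.01]]' >/dev/null
python3 go.py 560.8 106.3 126
python3 -m inch '[[0,0,0.004,0,0.01],[0,0,0,0,0.01],[0,0,0,0,0.01],[0,0,0,0,0.01],[0,0,0,0,0.01]]' >/dev/null
python3 go.py 560.8 106.3 126
```

```text
t 12.47 pos [560.6 106.1 148.6] yaw 77.38 tool delta [ 0.3 -0.1 22.6] F [-0.4 -0.4 -3. ] M [-0.02  0.01 -0.01] w 15.88 j [-0.02  0.48  1.48 -0.    1.17 -1.37]
t 12.88 pos [560.8 106.1 144.4] yaw 77.38 tool delta [ 0.2 -0.3 18.4] F [-0.4  0.1 -4. ] M [0.   0.01 0.01] w 16.2 j [-0.02  0.49  1.48 -0.    1.16 -1.37]
```

```bash
python3 -m inch '[[0,0,0.003,0,0.01],[0,0,0,0,0.01],[0,0,0,0,0.01],[0,0,0,0,0.01],[0,0,0,0,0.01]]' >/dev/null
python3 go.py 560.8 106.3 126
python3 -m inch '[[0,0,0.003,0,0.01],[0,0,0,0,0.01],[0,0,0,0,0.01],[0,0,0,0,0.01],[0,0,0,0,0.01]]' >/dev/null
python3 go.py 560.8 106.3 126
```

```text
t 13.3 pos [561.  106.1 141.3] yaw 77.39 tool delta [ 0.2 -0.4 15.3] F [ 0.4  0.3 -3. ] M [-0.05  0.04  0.02] w 15.72 j [-0.02  0.49  1.49 -0.    1.15 -1.37]
t 13.72 pos [561.  106.1 138. ] yaw 77.39 tool delta [ 0.2 -0.4 12. ] F [ 0.3 -0.  -3.2] M [-0.03  0.01  0.03] w 16.12 j [-0.02  0.49  1.49 -0.    1.15 -1.37]
```

There has been no contact 6 mm below the nut top, so the socket is going on. Continuing down.

```bash
for i in 1 2; do python3 -m inch '[[0,0,0.004,0,0.01],[0,0,0,0,0.01],[0,0,0,0,0.01],[0,0,0,0,0.01],[0,0,0,0,0.01]]' >/dev/null
python3 go.py 560.8 106.3 126; done
python3 -m inch '[[0,0,0.002,0,0.01],[0,0,0,0,0.01],[0,0,0,0,0.01],[0,0,0,0,0.01],[0,0,0,0,0.01]]' >/dev/null
python3 go.py 560.8 106.3 126
```

```text
t 14.13 pos [561.  106.1 133.5] yaw 77.39 tool delta [ 0.2 -0.4  7.5] F [-0.1  0.1 -4.1] M [ 0.08  0.03 -0.03] w 16.36 j [-0.02  0.5   1.49 -0.    1.14 -1.37]
t 14.55 pos [561.1 106.1 129. ] yaw 77.39 tool delta [ 0.2 -0.4  3. ] F [-0.7  0.7 -3.9] M [-0.03 -0.   -0.05] w 16.29 j [-0.02  0.5   1.5  -0.    1.13 -1.37]
t 14.97 pos [561.2 106.  126.9] yaw 77.39 tool delta [ 0.2 -0.4  0.9] F [ 0.4 -0.3 -3.1] M [0.   0.05 0.04] w 16.62 j [-0.02  0.51  1.5  -0.    1.12 -1.37]
```

```bash
for i in 1 2; do python3 -m inch '[[0,0,0.0015,0,0.01],[0,0,0,0,0.01],[0,0,0,0,0.01],[0,0,0,0,0.01],[0,0,0,0,0.01]]' >/dev/null
python3 go.py 560.8 106.3 126; done
```

```text
t 15.38 pos [561.2 106.  125.3] yaw 77.39 tool delta [ 0.2 -0.5 -0.7] F [ 0.3 -0.4 -3.1] M [-0.01  0.02  0.  ] w 16.89 j [-0.02  0.51  1.5  -0.    1.12 -1.37]
t 15.8 pos [561.7 106.1 124.9] yaw 77.39 tool delta [-0.  -0.9 -1.2] F [ 0.1  0.4 -4.3] M [ 0.05  0.01 -0.  ] w 16.19 j [-0.02  0.51  1.5  -0.    1.12 -1.37]
```

```bash
for i in 1 2; do python3 -m inch '[[0,0,0.002,0,0.01],[0,0,0,0,0.01],[0,0,0,0,0.01],[0,0,0,0,0.01],[0,0,0,0,0.01]]' >/dev/null
python3 go.py 560.8 106.3 125; done
```

```text
t 16.22 pos [562.1 106.2 124.9] yaw 77.41 tool delta [-0.1 -1.3 -0.1] F [-0.4 -0.9 -3. ] M [-0.01 -0.    0.02] w 16.49 j [-0.02  0.51  1.5  -0.    1.11 -1.37]
t 16.63 pos [562.6 106.2 124.8] yaw 77.42 tool delta [-0.3 -1.8 -0.3] F [-1.   0.8  1.5] M [-0.05  0.2  -0.03] w 16.36 j [-0.02  0.51  1.5  -0.    1.11 -1.37]
```

It bottoms at TCP z≈124.8 with force starting to build. I'll take out the small sideways drift, keep a light push, and look.

```bash
python3 -m inch '[[0,-0.0012,0.001,0,0.01],[0,0,0.001,0,0.01],[0,0,0,0,0.01],[0,0,0,0,0.01],[0,0,0,0,0.01]]' >/dev/null
python3 go.py 560.8 106.3 125
python3 - <<'E'
from h import *
im=np.mean([capture("scene").astype(float) for _ in range(4)],0);np.save("s4.npy",im)
out=np.zeros((400,800,3),np.uint8)
for j,r in enumerate(((330,390,190,250),(290,370,205,285))):
    out[:,j*400:j*400+400]=cv2.resize(im[r[2]:r[3],r[0]:r[1]],(400,400),interpolation=cv2.INTER_CUBIC).clip(0,255)
cv2.imwrite("pics/seat.png",out)
d=np.array([.954,-.30,0])
for z in(88,90,92): print(z,"rim front",proj("scene",np.array([560.5,106.2,z])+21*d),"bodytop front",proj("scene",np.array([560.5,106.2,z+32])+21*d),"adtop",proj("scene",[560.5,106.2,z+68]))
for x in(357,359,361): print(im.mean(2)[194:242,x].astype(int))
E
```

```text
t 17.05 pos [562.6 106.2 124.8] yaw 77.42 tool delta [-0.3 -1.8 -0.2] F [-0.6 -0.2 -0.6] M [ 0.03  0.17 -0.01] w 16.38 j [-0.02  0.51  1.51 -0.    1.11 -1.37]
88 rim front [358.1 229.8] bodytop front [358.9 219.2] adtop [360.3 200.5]
90 rim front [358.1 229.1] bodytop front [358.9 218.6] adtop [360.3 199.8]
92 rim front [358.2 228.5] bodytop front [359.  217.9] adtop [360.4 199.1]
[ 92  98 100 103 104 135 187 212 215 181 133 131 141 150 156 165 171 171
 174 180 187 194 228 242 241 235 197 151 149 148 149 150 152 151 151 150
 192 233 241 242 242 242 243 242 243 243 244 244]
[114 113 112 114 115 188 235 241 240 236 198 152 161 169 177 186 195 204
 212 219 222 226 234 239 240 240 214 156 148 150 151 151 151 150 151 152
 191 232 240 233 232 237 232 223 215 205 197 203]
[113 112 113 115 124 196 236 241 240 239 218 171 171 181 191 201 212 221
 226 229 231 233 237 240 240 239 212 160 156 157 157 158 159 160 161 163
 203 234 240 242 242 242 242 242 242 241 235 223]
```

View pics/seat.png

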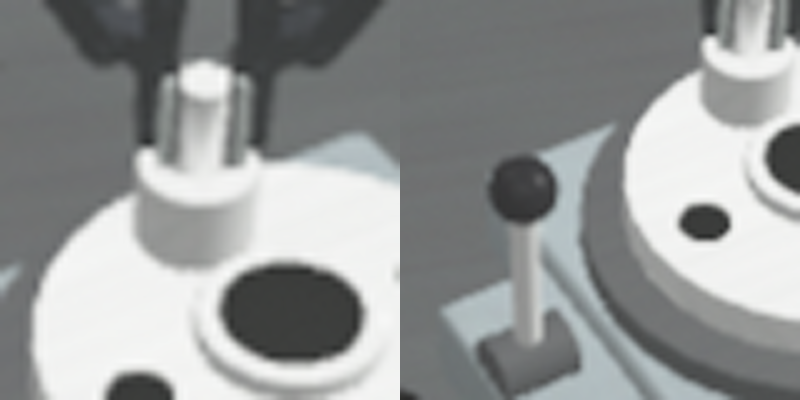

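The view shows the socket's rim down on the flange with no gap: rim front at row 230.1 against 229.8 predicted for seated. The lever is upright, knob at px ≈(314.5,242.5). The TCP has drifted about 1.5 mm in x, so I'll ease it back to keep the socket square.

```bash
python3 -m inch '[[0,-0.002,0,0,0.01],[0,-0.001,0,0,0.01],[0,0,0,0,0.01],[0,0,0,0,0.01],[0,0,0,0,0.01]]' >/dev/null
python3 go.py 561.1 106.1 124.8
python3 -m inch '[[0,0,0.0005,0,0.01],[0,0,0.0005,0,0.01],[0,0,0,0,0.01],[0,0,0,0,0.01],[0,0,0,0,0.01]]' >/dev/null
python3 go.py 561.1 106.1 124.8
```

```text
t 17.67 pos [560.4 106.7 124.9] yaw 77.41 tool delta [-0.5  0.9  0.1] F [ 0.5  0.8 -1.3] M [-0.07 -0.07 -0.02] w 16.34 j [-0.02  0.5   1.52 -0.    1.1  -1.36]
t 18.08 pos [560.4 106.7 124.9] yaw 77.42 tool delta [-0.5  0.8  0.1] F [ 0.7 -1.   1.2] M [-0.08  0.03  0.02] w 16.04 j [-0.02  0.5   1.52 -0.    1.1  -1.36]
```

```bash
python3 - <<'E'
from h import *
from scipy.spatial.transform import Rotation as R
from rig import finish_job
s=telemetry.sense();z=R.from_quat(s["ee_rot"],scalar_first=True).as_matrix()[:,2]
tilt=np.arccos(-z[2]);print("tilt",tilt)
if tilt<.03: print(finish_job())
E
```

```text
tilt 0.025021912944515
the job is handed in; nothing more can be done
None
```

I swung the brake lever upright and left it standing. I then took the middle-sized socket (the far one on the mat) by its adapter, pushed it home over the nut, and handed the job in still gripping it. No verdict came back.

**Lever:** in the last picture the knob was at about px (314.5,242.5). Upright predicts (315.1,242.5).

**Socket seated:** it bottomed at TCP z ≈ 124.9 mm. In the last picture the rim front was at row 230.1 against 229.8 predicted for seated, with no visible gap. After that I made two small corrections and checked them by telemetry only. The depth comes from the camera and the mat thickness, so it is good to about 1 mm.

**Grip:** the grip command was 100 N. The opening read about 16 mm, although the adapter is 18 mm across flats. I put this down to a reading offset or squeeze in the fingers, but did not confirm it. The load of about 3 N at the wrist during the carry matched the socket's weight.

**Squareness:** pressing down pushed the tool about 1.5 mm sideways. I eased it back, and the tool tilt read 0.025 rad at the end, against the 0.06 rad limit for the socket. I did not measure the socket's own tilt.

**Bystanders:** I kept clear of the hammer, jar and magnetic square, but took no final picture to check them.

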